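Clip repaired projector brackets into the bonding jig

ROBOT

A 7-joint arm with a two-finger parallel gripper is mounted at the origin on the work surface. World frame = base frame: x ahead of the robot, y to its left, z up, the work surface at z = 0. Lengths are in m, angles in rad, forces in N, time in s.
With the tool pointing down it reaches from about 0.375 to 0.925 m from the base axis. Payload 3.1 kg.
Tool frame: the origin (TCP) lies between the finger pads; the fingertips stand 19 mm ahead of it and the grasp point (between the pads) is the TCP; z points along the fingers, y is the direction in which the jaws open and shut (so a half turn about z gives the same grasp; the last joint's range is limited). The gripper opens to 85 mm and grips with 20 to 120 N. Pads are 22 mm wide; open, the fingers measure 114 mm over their backs; the gripper's body (76 mm by 85 mm) begins 54 mm behind the grasp point. The pads swing forward as they close: fully open they stand 13 mm farther back than shut.
Start: joints at [1.126, 0.383, 0.044, 1.598, -0.018, 1.161, -0.05], TCP at [0.221, -0.611, 0.25] pointing down, gripper open.
Joint ranges: [-2.61, 2.61], [-0.41, 2.15], [-1.48, 1.57], [0, 2.5], [-1.57, 4.71], [0.05, 1.97], [-2.85, 2.85]. Speed limits (rad/s): [2.79, 2.79, 3.14, 3.14, 3.14, 3.14, 3.14].

INTERFACE

Orientations are given as a unit quaternion [x, y, z, w].
In Python, from bench import move_ptp, movel, move_j, move_gripper, pause, inverse_kinematics, read_camera, camera_params, MotionError, sign_off, look_for, tip_of, read_time_s, read_qpos, read_joint_vel, read_effort, read_eef_pos, read_tcp_rot, read_ft_force, read_ft_torque, read_finger_gap gives the robot as it stands. Calls block until the motion is done:
- move_ptp(position, orientation): joint-space move of the TCP to a pose.
- movel(position, orientation=None, speed=0.15): straight line of the TCP; orientation=None keeps the orientation; speed is the mean speed in m/s.
- move_j(angles): joint-space move.
- move_gripper(opening, effort=None): finger opening in m; effort is the grip in N (None keeps the last); returns when the fingers have stopped.
- pause(seconds).
- inverse_kinematics(position, orientation): joint angles nearest the present ones, or None.
- read_camera(name): name is "scene" or "side" or "wrist"; returns the picture (400x640x3 uint8, red, green, blue); there is no depth.
- camera_params(name): a dict with "K" (3x3 intrinsics, pixels), "camera_from_world" (4x4, takes a point from world to camera coordinates). Camera axes: x right, y down, z forward; pixel columns grow to the right and rows downward; lengths in m; the calibration is good to about 2 mm. A picture is of the moment at which its call begins: read the wrist's pose just before it. camera_params takes no time and is no camera call; for the wrist camera it gives the pose at the moment of the call.
A pose or a line that the arm cannot do raises MotionError and nothing moves.
- sign_off(): hands the job in, once; it reports no verdict.
Trained networks look in the newest picture that a camera, given by its name, has taken for a name from the list of things; names that differ only in an ending like _2 or _b are one class to them, and where a whole thing is asked for, a point or a joint stands for the part that bears it (a point fixed in the world has none). Each returns a list of dicts, best first, with "confidence" (0 to 1); they miss things now and then, are a little off and sometimes report something else, mostly with a low value. They report only what shows in the picture. A call takes as long as a camera call.
- look_for(camera, name): "at" ([column, row] in pixels, amid what is visible of it).
- tip_of(camera, name): "at" ([column, row] in pixels: a listed point, or the origin of a listed thing).
Readings, each from a call of its own:
- read_time_s(): time.
- read_qpos(): joint angles.
- read_joint_vel(): joint speeds.
- read_effort(): joint torques, N m.
- read_eef_pos(): TCP position.
- read_tcp_rot(): TCP orientation.
- read_ft_force(): force on the tool from outside, world axes, zero at the start.
- read_ft_torque(): the same for the moment, N m.
- read_finger_gap(): finger opening in m.
Only numpy, scipy, OpenCV 4.12 (cv2) and the standard library are available. Lean on these libraries where they do the work, as an engineer would, in place of code of your own. Each camera call takes 0.05 s, during which the arm holds its last target. There are 200 camera calls.

TASK

Seat every L bracket on the bench in a nest of its own in the bonding jig, orange pad down on the nest floor and upright flange against the fence, turning those that lie on their flange. When all are seated, take a sprung clip from the parking bar for each and let it close over the middle of the bracket's flange and the fence together, pushed well down. Last, throw the red lever fully over to start the cure, and leave the other things on the bench where they are.

Things in the scene. Friction and masses are not known exactly. Their poses are not given: they have to be found in the camera images.
- bracket1_mid (a point): cast L bracket 56 mm wide (y), 130 g. Own frame: foot 62 mm long (-x), 8 thick, orange pad on its underside (-z); flange 54 mm tall (+z), 8 thick, outer face to +x. Two cheeks 32 mm square fill the inner corner at the sides: grip across their 56 mm. Point: cheeks' middle, mid-width, 24 mm from the flange's outer face and from the foot's underside. Starts foot down. May be absent.
- bracket2_mid (a point): cast L bracket 56 mm wide (y), 130 g. Own frame: foot 62 mm long (-x), 8 thick, orange pad on its underside (-z); flange 54 mm tall (+z), 8 thick, outer face to +x. Two cheeks 32 mm square fill the inner corner at the sides: grip across their 56 mm. Point: cheeks' middle, mid-width, 24 mm from the flange's outer face and from the foot's underside. Starts lying on the flange, foot upright. May be absent.
- bracket3_mid (a point): cast L bracket 56 mm wide (y), 130 g. Own frame: foot 62 mm long (-x), 8 thick, orange pad on its underside (-z); flange 54 mm tall (+z), 8 thick, outer face to +x. Two cheeks 32 mm square fill the inner corner at the sides: grip across their 56 mm. Point: cheeks' middle, mid-width, 24 mm from the flange's outer face and from the foot's underside. Starts lying on the flange, foot upright. May be absent.
- nest1 (a point): nest 1 (three, 100 mm apart along y): point on the nest floor, mid-width, where it meets the fence; z up, +x into the fence. Floor 10 mm above the bench; fence 6 mm thick, 54 mm above the floor, level with a seated flange; pocket 61 mm wide, 64.5 mm from fence to front lip; blue side ribs (x -16 to -56 mm) and lip are 4 mm high
- nest2 (a point): nest 2 (three, 100 mm apart along y): point on the nest floor, mid-width, where it meets the fence; z up, +x into the fence. Floor 10 mm above the bench; fence 6 mm thick, 54 mm above the floor, level with a seated flange; pocket 61 mm wide, 64.5 mm from fence to front lip; blue side ribs (x -16 to -56 mm) and lip are 4 mm high
- nest3 (a point): nest 3 (three, 100 mm apart along y): point on the nest floor, mid-width, where it meets the fence; z up, +x into the fence. Floor 10 mm above the bench; fence 6 mm thick, 54 mm above the floor, level with a seated flange; pocket 61 mm wide, 64.5 mm from fence to front lip; blue side ribs (x -16 to -56 mm) and lip are 4 mm high
- clip1_pin (a point): orange sprung clip like a clothes-peg, 60 g, jaws down: hinge pin between its halves (midway even when opened), z up, halves part along x. Handles end in black rollers along y (radius 5, length 24 mm), centred 25 mm above the pin, 50 mm wide overall with jaws 15 mm apart. Jaws 20 mm wide, pads 19 to 32 mm below the pin, 5 mm thick; throat open between up to the pin (7 mm thick). Starts shut on the parking bar.
- clip1_jaw (a joint): jaw angle of this clip, rad: 0 with jaws 15 mm apart (as parked), about -0.05 to 0.1 when shut on flange and fence; wider is positive, about 25 mm more gap per rad, up to 0.6. Sprung shut to -0.35. Pressing the rollers from 50 to about 37 mm overall gives about 0.5 rad, takes about 10 N a side, and the pin sinks 4 mm below the rollers; each half tilts by half the angle
- clip2_pin (a point): orange sprung clip like a clothes-peg, 60 g, jaws down: hinge pin between its halves (midway even when opened), z up, halves part along x. Handles end in black rollers along y (radius 5, length 24 mm), centred 25 mm above the pin, 50 mm wide overall with jaws 15 mm apart. Jaws 20 mm wide, pads 19 to 32 mm below the pin, 5 mm thick; throat open between up to the pin (7 mm thick). Starts shut on the parking bar.
- clip2_jaw (a joint): jaw angle of this clip, rad: 0 with jaws 15 mm apart (as parked), about -0.05 to 0.1 when shut on flange and fence; wider is positive, about 25 mm more gap per rad, up to 0.6. Sprung shut to -0.35. Pressing the rollers from 50 to about 37 mm overall gives about 0.5 rad, takes about 10 N a side, and the pin sinks 4 mm below the rollers; each half tilts by half the angle
- clip3_pin (a point): orange sprung clip like a clothes-peg, 60 g, jaws down: hinge pin between its halves (midway even when opened), z up, halves part along x. Handles end in black rollers along y (radius 5, length 24 mm), centred 25 mm above the pin, 50 mm wide overall with jaws 15 mm apart. Jaws 20 mm wide, pads 19 to 32 mm below the pin, 5 mm thick; throat open between up to the pin (7 mm thick). Starts shut on the parking bar.
- clip3_jaw (a joint): jaw angle of this clip, rad: 0 with jaws 15 mm apart (as parked), about -0.05 to 0.1 when shut on flange and fence; wider is positive, about 25 mm more gap per rad, up to 0.6. Sprung shut to -0.35. Pressing the rollers from 50 to about 37 mm overall gives about 0.5 rad, takes about 10 N a side, and the pin sinks 4 mm below the rollers; each half tilts by half the angle
- jig: aluminium bonding jig, base 110 by 320 mm, 10 mm thick, fixed, with a steel fence along one long side (+x) and three nests; origin under the base's centre
- bar: fixed white parking bar, 15 mm thick (x), 170 mm long (y), top 50 mm above the bench, on a steel foot 60 by 190 by 6 mm; the three clips sit on it in a row about 55 mm apart; origin under its centre
- cure (a joint): lever of the cure heater, 0 (off) to 1.0 rad (on); stays where it is left; tip needs about 1 N
- cure_tip (a point): centre of the red ball (26 mm across) at the tip of the cure heater's lever; 80 mm from its pivot, which is 22 mm above the bench in a blue block 70 by 50 by 25 mm. It swings about its own y: pushing the tip along its x (seen from above), from 38 mm before the pivot to 38 mm past it, turns it on
- driver: red screwdriver lying, 200 mm long, 26 mm thick; origin under its centre; a bystander
- tape: yellow tape ring, 68 mm across, 18 mm high; origin under its centre; a bystander
- jar: jar, 56 mm across, 60 mm high; origin under its centre; a bystander
- tin: blue flat tin, 52 mm across, 18 mm high; origin under its centre; a bystander
- lens: black lens barrel, 64 mm across, 55 mm high; origin under its centre; a bystander
- spool: green spool, 54 mm across, 40 mm high; origin under its centre; a bystander

How it is judged:
On the way, in this order (a step that is already met when the one before it is completed fails the run):
1. every bracket present is seated in a nest, foot down (angle between each of bracket1_mid, bracket2_mid, bracket3_mid's own z axis and vertical below 0.08 rad and ((x of bracket1_mid in the frame of nest1 between -0.03 and -0.02 m and y of bracket1_mid in the frame of nest1 between -0.006 and 0.006 m and z of bracket1_mid in the frame of nest1 between 0.02 and 0.0265 m and angle between the y axis of bracket1_mid and the y axis of nest1, either way round below 0.1 rad) or (x of bracket1_mid in the frame of nest2 between -0.03 and -0.02 m and y of bracket1_mid in the frame of nest2 between -0.006 and 0.006 m and z of bracket1_mid in the frame of nest2 between 0.02 and 0.0265 m and angle between the y axis of bracket1_mid and the y axis of nest2, either way round below 0.1 rad) or (x of bracket1_mid in the frame of nest3 between -0.03 and -0.02 m and y of bracket1_mid in the frame of nest3 between -0.006 and 0.006 m and z of bracket1_mid in the frame of nest3 between 0.02 and 0.0265 m and angle between the y axis of bracket1_mid and the y axis of nest3, either way round below 0.1 rad)) and ((x of bracket2_mid in the frame of nest1 between -0.03 and -0.02 m and y of bracket2_mid in the frame of nest1 between -0.006 and 0.006 m and z of bracket2_mid in the frame of nest1 between 0.02 and 0.0265 m and angle between the y axis of bracket2_mid and the y axis of nest1, either way round below 0.1 rad) or (x of bracket2_mid in the frame of nest2 between -0.03 and -0.02 m and y of bracket2_mid in the frame of nest2 between -0.006 and 0.006 m and z of bracket2_mid in the frame of nest2 between 0.02 and 0.0265 m and angle between the y axis of bracket2_mid and the y axis of nest2, either way round below 0.1 rad) or (x of bracket2_mid in the frame of nest3 between -0.03 and -0.02 m and y of bracket2_mid in the frame of nest3 between -0.006 and 0.006 m and z of bracket2_mid in the frame of nest3 between 0.02 and 0.0265 m and angle between the y axis of bracket2_mid and the y axis of nest3, either way round below 0.1 rad)) and ((x of bracket3_mid in the frame of nest1 between -0.03 and -0.02 m and y of bracket3_mid in the frame of nest1 between -0.006 and 0.006 m and z of bracket3_mid in the frame of nest1 between 0.02 and 0.0265 m and angle between the y axis of bracket3_mid and the y axis of nest1, either way round below 0.1 rad) or (x of bracket3_mid in the frame of nest2 between -0.03 and -0.02 m and y of bracket3_mid in the frame of nest2 between -0.006 and 0.006 m and z of bracket3_mid in the frame of nest2 between 0.02 and 0.0265 m and angle between the y axis of bracket3_mid and the y axis of nest2, either way round below 0.1 rad) or (x of bracket3_mid in the frame of nest3 between -0.03 and -0.02 m and y of bracket3_mid in the frame of nest3 between -0.006 and 0.006 m and z of bracket3_mid in the frame of nest3 between 0.02 and 0.0265 m and angle between the y axis of bracket3_mid and the y axis of nest3, either way round below 0.1 rad))), for 0.2 s.
2. a clip is closed on the flange of every seated bracket and the fence (all of step 1 and ((x of clip1_pin in the frame of bracket1_mid between 0.011 and 0.035 m and y of clip1_pin in the frame of bracket1_mid between -0.014 and 0.014 m and z of clip1_pin in the frame of bracket1_mid between 0.031 and 0.058 m and value of joint clip1_jaw between -0.15 and 0.18 rad and contact force between clip1 and bracket1 above 1 N and contact force between clip1 and jig above 1 N) or (x of clip2_pin in the frame of bracket1_mid between 0.011 and 0.035 m and y of clip2_pin in the frame of bracket1_mid between -0.014 and 0.014 m and z of clip2_pin in the frame of bracket1_mid between 0.031 and 0.058 m and value of joint clip2_jaw between -0.15 and 0.18 rad and contact force between clip2 and bracket1 above 1 N and contact force between clip2 and jig above 1 N) or (x of clip3_pin in the frame of bracket1_mid between 0.011 and 0.035 m and y of clip3_pin in the frame of bracket1_mid between -0.014 and 0.014 m and z of clip3_pin in the frame of bracket1_mid between 0.031 and 0.058 m and value of joint clip3_jaw between -0.15 and 0.18 rad and contact force between clip3 and bracket1 above 1 N and contact force between clip3 and jig above 1 N)) and ((x of clip1_pin in the frame of bracket2_mid between 0.011 and 0.035 m and y of clip1_pin in the frame of bracket2_mid between -0.014 and 0.014 m and z of clip1_pin in the frame of bracket2_mid between 0.031 and 0.058 m and value of joint clip1_jaw between -0.15 and 0.18 rad and contact force between clip1 and bracket2 above 1 N and contact force between clip1 and jig above 1 N) or (x of clip2_pin in the frame of bracket2_mid between 0.011 and 0.035 m and y of clip2_pin in the frame of bracket2_mid between -0.014 and 0.014 m and z of clip2_pin in the frame of bracket2_mid between 0.031 and 0.058 m and value of joint clip2_jaw between -0.15 and 0.18 rad and contact force between clip2 and bracket2 above 1 N and contact force between clip2 and jig above 1 N) or (x of clip3_pin in the frame of bracket2_mid between 0.011 and 0.035 m and y of clip3_pin in the frame of bracket2_mid between -0.014 and 0.014 m and z of clip3_pin in the frame of bracket2_mid between 0.031 and 0.058 m and value of joint clip3_jaw between -0.15 and 0.18 rad and contact force between clip3 and bracket2 above 1 N and contact force between clip3 and jig above 1 N)) and ((x of clip1_pin in the frame of bracket3_mid between 0.011 and 0.035 m and y of clip1_pin in the frame of bracket3_mid between -0.014 and 0.014 m and z of clip1_pin in the frame of bracket3_mid between 0.031 and 0.058 m and value of joint clip1_jaw between -0.15 and 0.18 rad and contact force between clip1 and bracket3 above 1 N and contact force between clip1 and jig above 1 N) or (x of clip2_pin in the frame of bracket3_mid between 0.011 and 0.035 m and y of clip2_pin in the frame of bracket3_mid between -0.014 and 0.014 m and z of clip2_pin in the frame of bracket3_mid between 0.031 and 0.058 m and value of joint clip2_jaw between -0.15 and 0.18 rad and contact force between clip2 and bracket3 above 1 N and contact force between clip2 and jig above 1 N) or (x of clip3_pin in the frame of bracket3_mid between 0.011 and 0.035 m and y of clip3_pin in the frame of bracket3_mid between -0.014 and 0.014 m and z of clip3_pin in the frame of bracket3_mid between 0.031 and 0.058 m and value of joint clip3_jaw between -0.15 and 0.18 rad and contact force between clip3 and bracket3 above 1 N and contact force between clip3 and jig above 1 N))), for 0.2 s.
3. the lever is thrown on (value of joint cure above 0.85 rad), for 0.2 s.
At the end, for the whole second after the job is handed in: Each bracket foot down in a nest (6 mm sideways, 5 mm from fence, 2.5 mm height, 0.1 rad), a clip shut on its flange and the fence, pressing both, pin within 14 mm of the flange middle and 1 to 28 mm above its edge; lever past 0.85 rad; all at rest (all of step 2 and linear speed of each of bracket1, bracket2, bracket3, clip1, clip2, clip3 below 0.02 m/s and value of joint cure above 0.85 rad); the robot touches nothing.
It fails at once if one of the other things on the bench is moved more than 30 mm (distance of any of driver, tape, jar, tin, lens, spool from where it was at the start of the episode above 0.03 m).
Of bracket1, bracket2, bracket3 only 2 to 3 are there at a start; the rules pass over those that are not, and their reading is None.
At some moment in a run one of bracket1, bracket2, bracket3 may be knocked a few centimetres aside while the robot is not near it.
It also fails if it takes over 210 s, if anything falls off the work surface, if the arm or the gripper's body presses on something with over 40 N, if the wrist force passes 120 N, or if a joint passes its speed limit or range.

## Working session

There is one attempt and no reset: what is moved stays moved. The work goes in short steps, each a Python script; the robot and the scene stay as the last script left them, time stands still between calls to the robot, and variables do not carry over. Pictures are saved under pics/ and viewed, about 12 in all and at most 16, crops included, and the job is handed in when it is done.

```bash
ls; mkdir -p pics
python3 - <<'E'
from bench import *
import cv2,numpy as np
np.set_printoptions(precision=4,suppress=True)
for c in ["scene","side"]:
    im=read_camera(c); cv2.imwrite(f"pics/{c}0.png",im[:,:,::-1])
    p=camera_params(c); print(c,p["K"],np.linalg.inv(p["camera_from_world"]))
    for n in ["bracket1_mid","nest1","clip1_pin","cure_tip","jig","bar"]:
        print(n,[(np.round(d["at"]).tolist(),round(d["confidence"],2)) for d in tip_of(c,n)])
    for n in ["driver","tape","jar","tin","lens","spool"]:
        print(n,[(np.round(d["at"]).tolist(),round(d["confidence"],2)) for d in tip_of(c,n)][:2])
print(read_time_s(),read_qpos(),read_tcp_rot(),camera_params("wrist"))
E
```

```text
pics
scene [[378.423    0.     319.4022]
 [  0.     378.423  200.9224]
 [  0.       0.       1.    ]] [[ 0.8894  0.3231 -0.3233  0.9195]
 [ 0.457  -0.6307  0.6271 -0.5707]
 [-0.0013 -0.7056 -0.7087  0.8077]
 [ 0.      0.      0.      1.    ]]
bracket1_mid [([191.0, 292.0], 0.88)]
nest1 [([315.0, 161.0], 0.92), ([371.0, 186.0], 0.67), ([343.0, 175.0], 0.57)]
clip1_pin [([288.0, 201.0], 0.66), ([237.0, 336.0], 0.62)]
cure_tip [([340.0, 117.0], 0.38)]
jig [([339.0, 183.0], 0.98)]
bar [([259.0, 334.0], 0.64)]
driver [([378.0, 153.0], 0.6)]
tape [([365.0, 260.0], 0.85)]
jar [([348.0, 294.0], 0.93)]
tin [([290.0, 200.0], 0.58)]
lens [([383.0, 229.0], 0.59)]
spool [([326.0, 325.0], 0.75)]
side [[491.6051   0.     323.6812]
 [  0.     491.6051 197.9078]
 [  0.       0.       1.    ]] [[-0.9938 -0.0645  0.0901  0.4892]
 [-0.1106  0.6207 -0.7762  1.0154]
 [-0.0059 -0.7814 -0.624   0.8748]
 [ 0.      0.      0.      1.    ]]
bracket1_mid [([390.0, 151.0], 0.86)]
nest1 [([286.0, 278.0], 0.93), ([373.0, 291.0], 0.88), ([327.0, 288.0], 0.64), ([314.0, 200.0], 0.53), ([329.0, 145.0], 0.43)]
clip1_pin [([339.0, 131.0], 0.59), ([276.0, 190.0], 0.35)]
cure_tip [([370.0, 324.0], 0.72)]
jig [([330.0, 281.0], 0.87)]
bar [([332.0, 158.0], 0.94), ([339.0, 126.0], 0.45)]
driver [([290.0, 358.0], 0.67)]
tape [([269.0, 209.0], 0.9), ([371.0, 243.0], 0.7)]
jar [([278.0, 187.0], 0.58)]
tin [([370.0, 243.0], 0.57), ([374.0, 295.0], 0.53)]
lens [([371.0, 295.0], 0.71), ([260.0, 242.0], 0.64)]
spool [([284.0, 166.0], 0.84)]
1.3 [ 1.1262  0.3829  0.0439  1.5979 -0.0179  1.1612 -0.0499] [ 0.985   0.1726 -0.      0.    ] {'K': array([[309.7267,   0.    , 318.1033],
       [  0.    , 309.7267, 197.3728],
       [  0.    ,   0.    ,   1.    ]]), 'camera_from_world': array([[ 0.3418, -0.9398,  0.0006, -0.6498],
       [-0.8892, -0.3231,  0.3239, -0.0427],
       [-0.3042, -0.1112, -0.9461,  0.3803],
       [ 0.    ,  0.    ,  0.    ,  1.    ]])}
```

View pics/scene0.png

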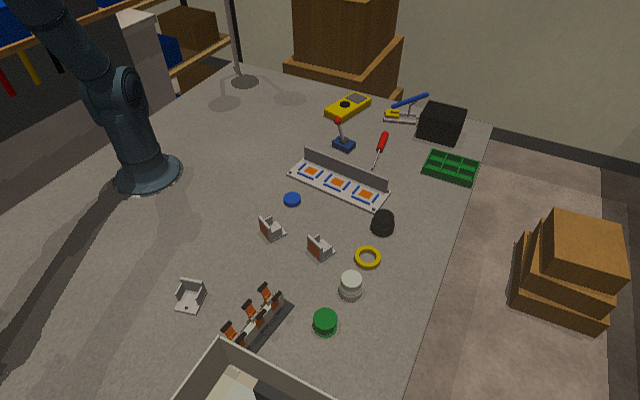

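View pics/side0.png

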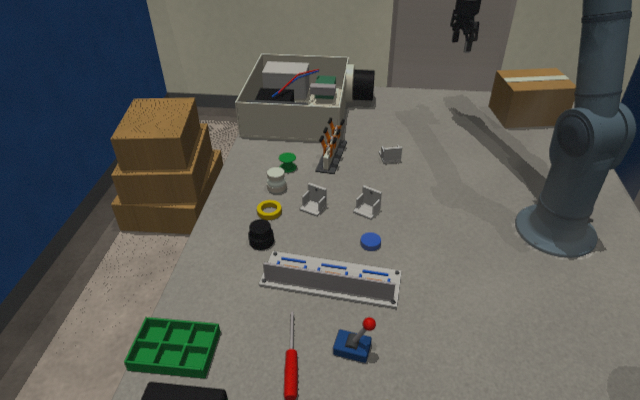

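```bash
cat > h.py <<'E'
from bench import *
import cv2,numpy as np
from scipy.spatial.transform import Rotation as R
np.set_printoptions(precision=4,suppress=True)
def onplane(cam,px,z,P=None):
    P=P or camera_params(cam); T=np.linalg.inv(P["camera_from_world"])
    d=T[:3,:3]@np.linalg.solve(P["K"],[px[0],px[1],1.]); o=T[:3,3]
    return o+d*(z-o[2])/d[2]
def proj(cam,X,P=None):
    P=P or camera_params(cam); X=np.atleast_2d(X)
    c=X@P["camera_from_world"][:3,:3].T+P["camera_from_world"][:3,3]
    u=c@P["K"].T; return u[:,:2]/u[:,2:]
def tri(obs):  # [(P,px)]
    A=[]
    for P,px in obs:
        M=P["K"]@P["camera_from_world"][:3]
        A+= [px[0]*M[2]-M[0],px[1]*M[2]-M[1]]
    v=np.linalg.svd(np.array(A))[2][-1]; return v[:3]/v[3]
def down(yaw): # tool z down, tool y axis at (cos(yaw),sin(yaw)) in the plane
    y=np.array([np.cos(yaw),np.sin(yaw),0]); z=np.array([0,0,-1.]); x=np.cross(y,z)
    return R.from_matrix(np.c_[x,y,z]).as_quat()
E
python3 - <<'E'
from h import *
S=camera_params("scene");D=camera_params("side")
for p in [(315,161),(343,175),(371,186)]: print("nest",onplane("scene",p,.01))
print("jig",onplane("scene",(339,183),0),onplane("side",(330,281),0))
print("tip",tri([(S,(339,120)),(D,(370,324))]))
for n,a,b,z in [("tape",(365,260),(269,209),.0),("jar",(348,294),(278,187),0),("tin",(290,200),(370,243),.0),("lens",(383,229),(260,242),0),("spool",(326,325),(284,166),0),("bar",(259,334),(332,158),0),("driver",(378,153),(290,358),0)]:
    print(n,onplane("scene",a,z),onplane("side",b,z))
for n,a,b in [("b1",(191,292),(390,151)),("bA",(270,228),(368,203)),("bB",(319,247),(314,200))]: print(n,onplane("scene",a,.024),onplane("side",b,.024))
for n,a in [("c",(229,330)),("c",(249,310)),("c",(264,292))]: print(n,onplane("scene",a,.075))
E
```

```text
nest [0.457 0.295 0.01 ]
nest [0.5693 0.2734 0.01  ]
nest [0.668 0.266 0.01 ]
jig [0.5697 0.2434 0.    ] [0.5661 0.2372 0.    ]
tip [0.4736 0.4272 0.0993]
tape [0.7561 0.005  0.    ] [ 0.7611 -0.008   0.    ]
jar [ 0.7579 -0.107   0.    ] [ 0.7546 -0.1098  0.    ]
tin [0.4703 0.107  0.    ] [0.4774 0.0986 0.    ]
lens [0.7606 0.1265 0.    ] [0.758  0.1244 0.    ]
spool [ 0.7461 -0.2027  0.    ] [ 0.7557 -0.2178 -0.    ]
bar [ 0.6226 -0.2901  0.    ] [ 0.6117 -0.2771  0.    ]
driver [0.6243 0.4433 0.    ] [0.6259 0.4511 0.    ]
b1 [ 0.431  -0.2849  0.024 ] [ 0.4308 -0.2993  0.024 ]
bA [ 0.4897 -0.0314  0.024 ] [ 0.489  -0.0332  0.024 ]
bB [ 0.6386 -0.0284  0.024 ] [ 0.6376 -0.0309  0.024 ]
c [ 0.591 -0.337  0.075]
c [ 0.6016 -0.2812  0.075 ]
c [ 0.6061 -0.23    0.075 ]
```

```bash
python3 - <<'E'
from h import *
import pickle
views={}
for k,p in dict(b=(0.52,-0.05,.33),c=(0.50,-0.28,.33),j=(0.53,0.20,.33)).items():
    try: move_ptp(np.array(p),down(-np.pi/2))
    except MotionError as e: print(k,e); continue
    pause(.2)
    P=camera_params("wrist"); im=read_camera("wrist"); views[k]=P
    cv2.imwrite(f"pics/w_{k}.png",im[:,:,::-1])
    print(k,np.linalg.inv(P["camera_from_world"])[:3,3],read_qpos(),read_time_s())
    for n,z in [("bracket1_mid",.024),("nest1",.01),("clip1_pin",.06),("cure_tip",.093)]:
        for d in tip_of("wrist",n): print(" ",n,np.round(d["at"],1),round(d["confidence"],2),onplane("wrist",d["at"],z,P))
pickle.dump(views,open("views.pkl","wb"))
E
python3 -c "
import cv2,numpy as np
a=[cv2.imread(f'pics/w_{k}.png') for k in 'bcj']
cv2.imwrite('pics/w_bc.png',np.vstack([x[60:360] for x in a[:2]]))"
```

```text
b [ 0.6039 -0.0503  0.4536] [ 0.4563  0.106  -0.4667  1.7847  0.0499  1.2628 -1.5954] 3.8333
  bracket1_mid [ 92.5 184.8] 0.57 [0.4759 0.2755 0.024 ]
  nest1 [ 96.3 183.7] 0.87 [0.4734 0.2801 0.01  ]
  nest1 [ 89.9 117.3] 0.83 [0.5696 0.2667 0.01  ]
  nest1 [74.3 37.6] 0.79 [0.6691 0.2631 0.01  ]
  clip1_pin [564.5  84.7] 0.79 [ 0.6115 -0.3449  0.06  ]
c [ 0.5849 -0.2762  0.4541] [ 0.6878  0.1938 -0.2893  1.6793  0.0569  1.2765 -1.1798] 5.2
  bracket1_mid [324.8 205.9] 0.59 [ 0.4248 -0.2872  0.024 ]
  clip1_pin [373.1  69.3] 0.72 [ 0.6102 -0.3409  0.06  ]
j [0.6144 0.1992 0.4536] [ 0.2039  0.2387 -0.7366  1.6769  0.1662  1.2903 -2.1374] 7.4
  nest1 [266.4 189.1] 0.89 [0.4758 0.2764 0.01  ]
  nest1 [267.1 127.3] 0.78 [0.5667 0.2705 0.01  ]
  nest1 [271.5  45.3] 0.7 [0.6709 0.2592 0.01  ]
  cure_tip [140.  210.4] 0.91 [0.474  0.4212 0.093 ]
  cure_tip [265.7 189.6] 0.43 [0.5011 0.2629 0.093 ]
```

View pics/w_bc.png

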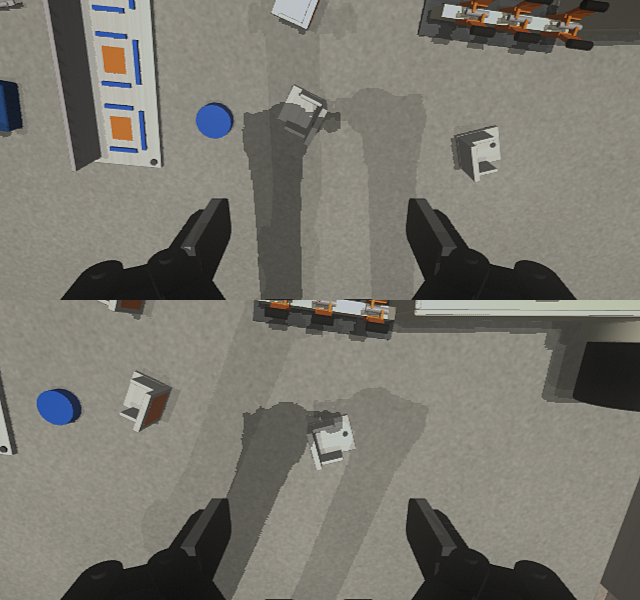

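View pics/w_j.png

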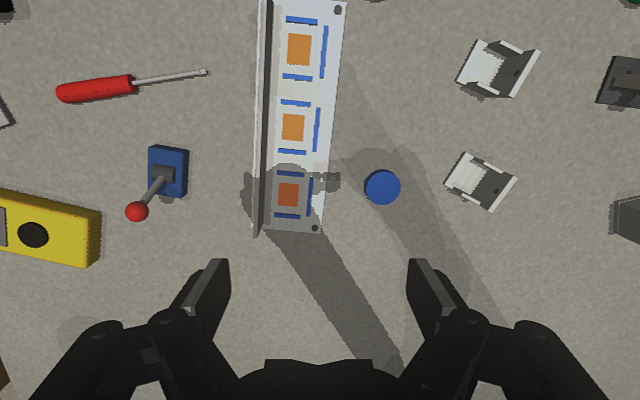

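```bash
cat >> h.py <<'E'
import itertools,pickle
from scipy.optimize import minimize
def box(x0,x1,y0,y1,z0,z1): return np.array(list(itertools.product((x0,x1),(y0,y1),(z0,z1))))/1000.
BR=[box(-38,24,-28,28,-24,-16),box(16,24,-28,28,-24,30),box(-16,16,22,28,-16,16),box(-16,16,-28,-22,-16,16)]
def bpose(p,lying):
    """world rotation and position of bracket mid; lying: yaw = direction of bracket z; upright: yaw of bracket x"""
    x,y,a=p; h=np.array([np.cos(a),np.sin(a),0]); up=np.array([0,0,1.])
    X,Z=(-up,h) if lying else (h,up)
    return np.c_[X,np.cross(Z,X),Z],np.array([x,y,.024])
def outline(P,p,lying,fill=None):
    Rm,t=bpose(p,lying); m=np.zeros((1600,2560),np.uint8)
    for b in BR:
        q=proj(None,b@Rm.T+t,P)
        cv2.fillConvexPoly(m,cv2.convexHull(np.round(q*4).astype(np.int32)),255)
    return m
def fit(views,p0,lying,yaws):
    """views: [(P,rgb)]; returns pose, score"""
    D=[]
    for P,im in views:
        e=cv2.Canny(cv2.cvtColor(im,cv2.COLOR_RGB2GRAY),50,120)
        D.append((P,cv2.distanceTransform(255-e,cv2.DIST_L2,5)))
    def cost(p):
        s=0
        for P,d in D:
            c=cv2.findContours(outline(P,p,lying),cv2.RETR_EXTERNAL,cv2.CHAIN_APPROX_NONE)[0]
            if not c: return 99
            q=np.vstack(c)[:,0].astype(np.float32)/4
            v=cv2.remap(d,q[:,:1].copy(),q[:,1:].copy(),cv2.INTER_LINEAR,borderValue=6)
            s+=np.minimum(v,6).mean()
        return s/len(D)
    best=None
    for a in yaws:
      for dx,dy in [(0,0)]:
        r=minimize(cost,[p0[0]+dx,p0[1]+dy,a],method="Nelder-Mead",options=dict(initial_simplex=np.array([p0[0]+dx,p0[1]+dy,a])+np.array([[0,0,0],[.008,0,0],[0,.008,0],[0,0,.25]]),xatol=1e-4,fatol=1e-3))
        if best is None or r.fun<best.fun: best=r
    return best.x,best.fun
def draw(im,P,p,lying,col=(0,255,0)):
    Rm,t=bpose(p,lying)
    for b in BR:
        q=np.round(proj(None,b@Rm.T+t,P)*4).astype(int)
        for i,j in itertools.combinations(range(8),2):
            if bin(i^j).count("1")==1: cv2.line(im,tuple(map(int,q[i])),tuple(map(int,q[j])),col,1,cv2.LINE_AA,shift=2)
E
cat > fit0.py <<'E'
from h import *
V=pickle.load(open("views.pkl","rb"))
W={k:(V[k],cv2.imread(f"pics/w_{k}.png")[:,:,::-1].copy()) for k in V}
for c in ["scene","side"]: W[c]=(camera_params(c),cv2.imread(f"pics/{c}0.png")[:,:,::-1].copy())
ys=np.arange(0,6.28,.4)
res={}
for n,p0,l,vs in [("b1",(.43,-.29),False,"bc"),("bA",(.489,-.032),True,"bj"),("bB",(.638,-.03),True,"j")]:
    vs=[W[v] for v in vs]+[W["scene"],W["side"]]
    for flip in [0]:
        p,s=fit(vs,p0,l,ys); print(n,p,s); res[n]=(p,l)
    # each other hypothesis around
pickle.dump(res,open("res.pkl","wb"))
def crop(v,u,w=60):
    im=W[v][1].copy()
    for p,l in res.values(): draw(im,W[v][0],p,l)
    u=np.clip(np.round(u).astype(int),w,[640-w,400-w]); return cv2.resize(im[u[1]-w:u[1]+w,u[0]-w:u[0]+w],(266,266),interpolation=cv2.INTER_CUBIC)
rows=[]
for vs in [("c","j","j"),("scene",)*3]:
    rows.append(np.hstack([crop(v,proj(None,[*res[n][0][:2],.024],W[v][0])[0],60 if v!="scene" else 30) for v,n in zip(vs,["b1","bA","bB"])]))
cv2.imwrite("pics/fit0.png",np.vstack(rows)[:,:,::-1])
# blue ribs
P,im=W["j"]; h=cv2.cvtColor(im,cv2.COLOR_RGB2HSV)
m=((h[:,:,0]>100)&(h[:,:,0]<125)&(h[:,:,1]>120)&(h[:,:,2]>60)).astype(np.uint8)
n,_,st,ce=cv2.connectedComponentsWithStats(m)
for s,c in zip(st,ce):
    if s[4]>40: print(s,c,onplane(None,c,.013,P))
E
python3 fit0.py
```

```text
b1 [ 0.4327 -0.2904  1.8231] 0.5560414791107178
bA [ 0.4931 -0.0286  1.0894] 0.5469847917556763
bB [ 0.6415 -0.0248  1.1785] 0.541851282119751
[     0      0    640    400 252882] [319.937  200.0876] [0.4593 0.1961 0.013 ]
[286  16  31   9 171] [300.9649  19.7076] [0.6997 0.2203 0.013 ]
[320  26   8  51 198] [323.4343  50.6869] [0.6642 0.1919 0.013 ]
[283  73  29   8 134] [297.1716  76.6567] [0.6329 0.2266 0.013 ]
[281  99  29   8 127] [294.8819 102.4724] [0.6002 0.2304 0.013 ]
[313 108   7  44 153] [315.8366 129.183 ] [0.5644 0.202  0.013 ]
[148 147  35  51 960] [167.0563 168.099 ] [0.5088 0.4188 0.013 ]
[278 148  28   7 118] [291.3729 151.0593] [0.5337 0.2371 0.013 ]
[366 169  35  36 923] [382.6999 187.2589] [0.4795 0.1028 0.013 ]
[277 171  27   6 105] [289.8571 173.4   ] [0.5008 0.2403 0.013 ]
[306 178   7  38 113] [309.3009 196.2566] [0.4654 0.2121 0.013 ]
[275 213  25   6  98] [287.0102 215.5408] [0.4342 0.2466 0.013 ]
```

View pics/fit0.png

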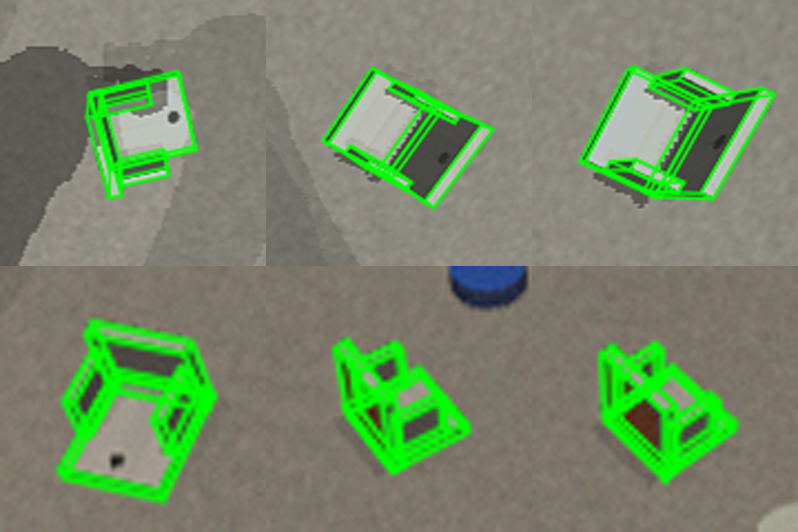

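```bash
cat >> h.py <<'E'
JA=1.4704
NEST={"a":np.array([.4711,.2793,.01]),"b":np.array([.5706,.2696,.01]),"c":np.array([.6699,.2593,.01])}
JR=bpose((0,0,JA),False)[0]
def grasp(Rb,tb,a,s,off):  # off: grasp point in bracket frame
    d=np.array([np.cos(a),0,-np.sin(a)]); y=np.array([0,s,0.]); 
    return tb+Rb@off, R.from_matrix(Rb@np.c_[np.cross(y,d),y,d]).as_quat()
def seated(n,dx=0,dz=0): return NEST[n]+JR@np.array([-.024+dx,0,.024+dz])
E
python3 - <<'E'
from h import *
res=pickle.load(open("res.pkl","rb"))
off=np.array([-.003,0,.004])
for n,al in [("b1",[np.pi/2]),("bA",[.6,.7,.8,.9]),("bB",[.6,.7,.8,.9])]:
    p,l=res[n]; Rb,tb=bpose(p,l)
    for a in al:
        for s in (1,-1):
            def q(Rb,tb,up):
                pos,o=grasp(Rb,tb,a,s,off); j=inverse_kinematics(pos+[0,0,up],o); return "-" if j is None else np.round(j,2).tolist()
            print(n,a,s,"G",q(Rb,tb,0),q(Rb,tb,.15)!="-","P",{k:(q(JR,seated(k),0) if k=="a" else q(JR,seated(k),0)!="-" and q(JR,seated(k),.1)!="-") for k in NEST})
E
```

```text
b1 1.5707963267948966 1 G [0.89, 0.51, -0.43, 2.02, 0.33, 0.68, -2.64] True P {'a': [0.4, 0.93, -1.25, 1.98, 1.04, 1.09, 1.71], 'b': True, 'c': True}
b1 1.5707963267948966 -1 G [0.98, 0.53, -0.54, 2.02, 0.41, 0.7, 0.43] True P {'a': [0.1, 0.61, -0.8, 1.99, 0.61, 0.8, -1.16], 'b': True, 'c': True}
bA 0.6 1 G [0.62, 1.18, -1.26, 1.84, 1.25, 1.79, 1.56] True P {'a': [0.68, 0.87, -0.85, 2.17, -0.97, 0.43, -2.27], 'b': True, 'c': True}
bA 0.6 -1 G [0.18, 0.73, -0.58, 1.86, 0.79, 1.3, -1.33] True P {'a': [0.66, 0.86, -0.83, 2.17, -1.01, 0.45, 0.9], 'b': True, 'c': True}
bA 0.7 1 G [0.57, 1.24, -1.26, 1.8, 1.28, 1.91, 1.54] True P {'a': [0.63, 0.8, -0.85, 2.18, -0.87, 0.39, -2.43], 'b': True, 'c': True}
bA 0.7 -1 G [0.14, 0.79, -0.57, 1.82, 0.82, 1.4, -1.36] True P {'a': [0.71, 0.87, -0.95, 2.17, -0.65, 0.33, 0.52], 'b': True, 'c': True}
bA 0.8 1 G [0.42, 1.1, -1.04, 1.76, 1.14, 1.81, 1.58] True P {'a': [0.56, 0.72, -0.82, 2.17, -0.77, 0.36, -2.61], 'b': True, 'c': True}
bA 0.8 -1 G [0.1, 0.84, -0.56, 1.78, 0.84, 1.5, -1.39] True P {'a': [0.66, 0.8, -0.95, 2.17, -0.45, 0.31, 0.26], 'b': Tru
[... 672 characters left out ...]
b': True, 'c': True}
bB 0.7 -1 G [0.1, 0.95, -0.56, 1.46, 0.92, 1.53, -1.16] True P {'a': [0.71, 0.87, -0.95, 2.17, -0.65, 0.33, 0.52], 'b': True, 'c': True}
bB 0.8 1 G [0.32, 1.23, -1.04, 1.4, 1.32, 1.91, 1.85] True P {'a': [0.56, 0.72, -0.82, 2.17, -0.77, 0.36, -2.61], 'b': True, 'c': True}
bB 0.8 -1 G [0.06, 1.0, -0.56, 1.42, 0.97, 1.62, -1.18] True P {'a': [0.66, 0.8, -0.95, 2.17, -0.45, 0.31, 0.26], 'b': True, 'c': True}
bB 0.9 1 G [0.18, 1.16, -0.82, 1.37, 1.2, 1.87, 1.88] True P {'a': [0.36, 0.6, -0.66, 2.17, -0.82, 0.4, -2.66], 'b': True, 'c': True}
bB 0.9 -1 G [0.04, 1.06, -0.56, 1.37, 1.01, 1.72, -1.2] True P {'a': [0.62, 0.76, -0.97, 2.16, -0.14, 0.31, -0.1], 'b': True, 'c': True}
```

```bash
cat > seat.py <<'E'
from h import *
import sys
OFF=np.array([-.001,0,.003]); JX=JR[:,0]
def refit(p,l):
    vs=[(camera_params(c),read_camera(c)) for c in ("scene","side")]
    q,s=fit(vs,p[:2],l,[p[2],p[2]-.3,p[2]+.3]); print("refit",q,"score",round(s,2),"was",p); return q,s
def fdelta(f0,ax): return float((np.array(read_ft_force())-f0)@ax)
def step(pos,o,ax,n,mm,thr,f0):
    """step along ax until outside force along -ax exceeds thr"""
    for i in range(n):
        pos=pos+ax*mm/1000; movel(pos,o,speed=.02)
        if -fdelta(f0,ax)>thr: return pos,i+1,True
    return pos,n,False
def run(name,p,l,nest,a,s=-1):
    Rb,tb=bpose(p,l); pos,o=grasp(Rb,tb,a,s,OFF); d=R.from_quat(o).as_matrix()[:,2]
    move_gripper(.085,40); move_ptp(pos-d*.12,o); movel(pos,o,speed=.12)
    move_gripper(.04,40); print("gap",read_finger_gap(),read_time_s())
    movel(pos+[0,0,.14],o,speed=.2)
    P,o=grasp(JR,seated(nest,-.006,.1),a,s,OFF)
    move_ptp(P,o); print("held gap",read_finger_gap())
    movel(P-[0,0,.093],o,speed=.1); P=P-[0,0,.093]; pause(.2)
    f0=np.array(read_ft_force())
    P,n,ok=step(P,o,JX,14,1,4,f0); print("fence",n,ok,fdelta(f0,-JX))
    P=P-JX*.0012; movel(P,o,speed=.02); pause(.1); f0=np.array(read_ft_force())
    P,n,ok=step(P,o,np.array([0,0,-1.]),11,1,5,f0); print("floor",n,ok,fdelta(f0,np.array([0,0,1.])))
    f0=np.array(read_ft_force())
    P,n,ok=step(P,o,JX,4,.5,5,f0); print("push",n,ok,P-(grasp(JR,seated(nest),a,s,OFF)[0]))
    move_gripper(.075); d=R.from_quat(o).as_matrix()[:,2]
    movel(P-d*.03,o,speed=.1); movel(P-d*.03+[0,0,.12],o,speed=.2); print("t",read_time_s())
def check(names,tag):
    rows=[]
    for c in ("scene","side"):
        P=camera_params(c); im=read_camera(c)
        u=proj(c,[.57,.25,.03])[0].astype(int); w,h=100,66
        rows.append(cv2.resize(im[u[1]-h:u[1]+h,u[0]-w:u[0]+w],(600,396) if 0 else (450,297),interpolation=cv2.INTER_CUBIC))
    cv2.imwrite(f"pics/{tag}.png",np.vstack(rows)[:,:,::-1])
E
python3 - <<'E'
from seat import *
res=pickle.load(open("res.pkl","rb"))
p,l=res["bA"]
q,s=refit(p,l)
if np.linalg.norm(q[:2]-p[:2])>.006: raise SystemExit
run("bA",p,l,"a",.8)
check(0,"s1")
E
```

```text
refit [ 0.4913 -0.0272  1.0625] score 0.45 was [ 0.4931 -0.0286  1.0894]
gap 0.05532667450104815 10.4833
held gap 0.05542240379921009
fence 7 True 7.066363650458205
floor 6 True 9.089284023960703
push 2 True [0.0001 0.0008 0.001 ]
t 19.3667
```

View pics/s1.png

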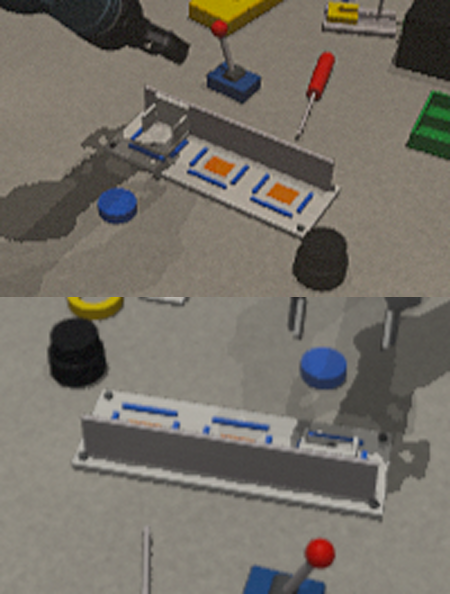

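Bracket A sits in nest a against the fence (scene crop ~(160,130)), and the other things haven't moved. Next are the other two brackets.

```bash
python3 - <<'E'
from seat import *
res=pickle.load(open("res.pkl","rb"))
for n,k,a in [("bB","c",.8),("b1","b",np.pi/2)]:
    p,l=res[n]; q,s=refit(p,l)
    if np.linalg.norm(q[:2]-p[:2])>.006 or abs(q[2]-p[2])>.12: print("moved?",n); break
    run(n,p,l,k,a)
move_ptp(np.array([.5,.05,.33]),down(-np.pi/2)); pause(.2)
P=camera_params("wrist");im=read_camera("wrist");pickle.dump(P,open("pw.pkl","wb"));cv2.imwrite("pics/w_s2.png",im[:,:,::-1])
for d in tip_of("wrist","bracket1_mid"): print(d["at"],d["confidence"],onplane(None,d["at"],.034,P))
print({k:seated(k) for k in NEST})
check(0,"s2")
a=cv2.imread("pics/s2.png"); cv2.imwrite("pics/s2b.png",np.hstack([a[:297],a[297:]])[:, :800])
E
python3 -c "
import cv2,numpy as np
a=cv2.imread('pics/s2.png');b=cv2.imread('pics/w_s2.png')
cv2.imwrite('pics/s2c.png',np.hstack([a[:560,:],cv2.resize(b[0:400,0:250],(350,560))]))"
```

```text
refit [ 0.676  -0.0285  1.4005] score 0.57 was [ 0.6415 -0.0248  1.1785]
moved? bB
{'a': array([0.4687, 0.2554, 0.034 ]), 'b': array([0.5682, 0.2457, 0.034 ]), 'c': array([0.6675, 0.2354, 0.034 ])}
```

View pics/s2c.png

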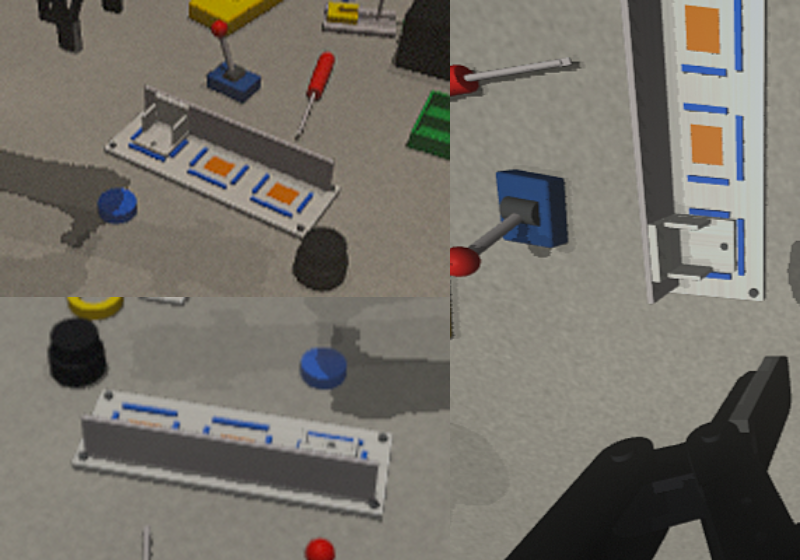

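Run:
```python
from seat import *
move_ptp(np.array([.6,-.06,.30]),down(-np.pi/2)); pause(.2)
Pw=camera_params("wrist");im=read_camera("wrist")
vs=[(Pw,im)]+[(camera_params(c),read_camera(c)) for c in ("scene","side")]
best=None
for l in (True,False):
    p,s=fit(vs,(.676,-.0285),l,np.arange(0,6.28,.4)); print(l,p,s)
    if best is None or s<best[2]: best=(p,l,s)
res=pickle.load(open("res.pkl","rb")); res["bB"]=best[:2]; pickle.dump(res,open("res.pkl","wb"))
for d in tip_of("wrist","tape")[:1]: print("tape",onplane(None,d["at"],0,Pw),d["confidence"])
for d in tip_of("scene","tape")[:1]: print("tape",onplane("scene",d["at"],0),d["confidence"])
p1,s=fit([(camera_params(c),read_camera(c)) for c in ("scene","side")],res["b1"][0][:2],False,[res["b1"][0][2]]);print("b1",p1,s)
v=im.copy(); draw(v,Pw,*best[:2]); cv2.imwrite("pics/bB.png",v[:,:,::-1])
```

```text
True [ 0.6768 -0.0285  1.4459] 0.6204450130462646
False [ 0.6761 -0.0367  4.5955] 0.936586856842041
tape [0.7595 0.0054 0.    ] 0.87
tape [0.7638 0.0117 0.    ] 0.95
b1 [ 0.4308 -0.2893  1.8165] 0.5314372777938843
```

View pics/bB.png

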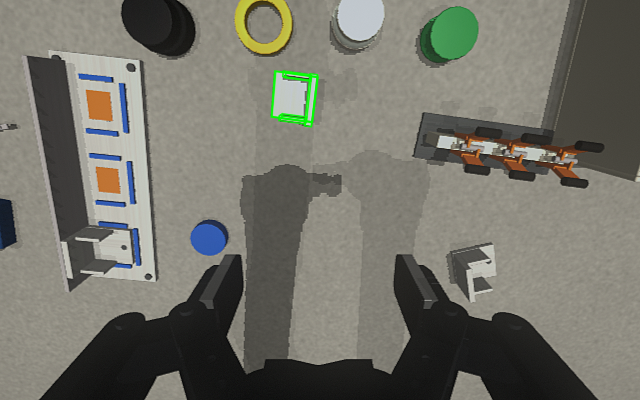

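```bash
sed -i 's/move_gripper(.085,40); move_ptp/move_gripper(OPEN,40); move_ptp/; s/^OFF=/OPEN=.085; OFF=/' seat.py
python3 - <<'E'
import seat
from seat import *
res=pickle.load(open("res.pkl","rb"))
seat.OPEN=.070; run("bB",*res["bB"],"c",.8); seat.OPEN=.085
p,l=res["b1"]; q,s=refit(p,l)
if np.linalg.norm(q[:2]-p[:2])<.006 and abs(q[2]-p[2])<.12: run("b1",p,l,"b",np.pi/2)
move_ptp(np.array([.5,.05,.33]),down(-np.pi/2)); pause(.2)
P=camera_params("wrist");im=read_camera("wrist");cv2.imwrite("pics/w_s3.png",im[:,:,::-1])
check(0,"s3")
a=cv2.imread("pics/s3.png");b=cv2.imread("pics/w_s3.png")
cv2.imwrite("pics/s3c.png",np.hstack([a[:560],cv2.resize(b[:,:250],(350,560))]))
E
```

```text
gap 0.05519592167470579 25.1917
held gap 0.05535495396722144
fence 6 True 4.30101054444949
floor 6 True 7.3514066657879
push 4 True [0.0001 0.0008 0.001 ]
t 34.4083
refit [ 0.4316 -0.2896  1.8141] score 0.52 was [ 0.4327 -0.2904  1.8231]
gap 0.05552755402592868 38.3167
held gap 0.05555533098656343
fence 8 True 5.791489815378071
floor 8 True 10.349954629572368
push 4 False [ 0.0003  0.0028 -0.001 ]
t 49.3083
```

View pics/s3c.png

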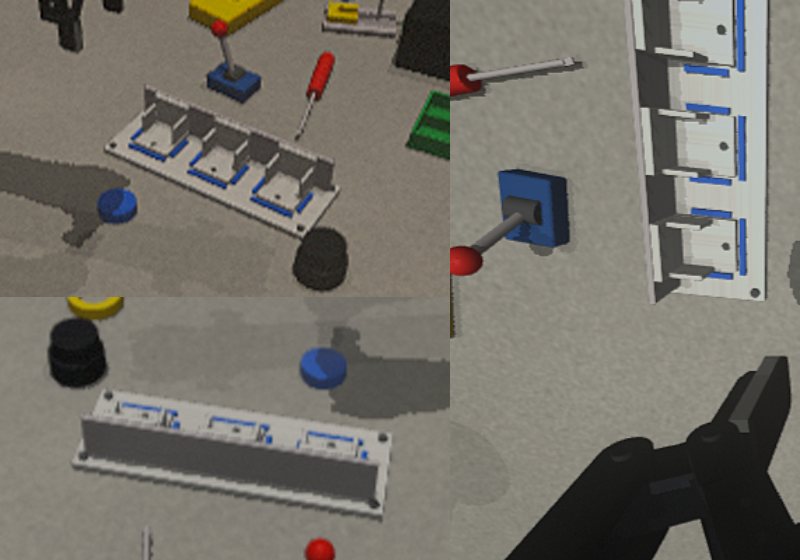

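Run:
```python
from h import *
move_ptp(np.array([.52,-.29,.30]),down(-np.pi/2)); pause(.2)
P=camera_params("wrist");im=read_camera("wrist");pickle.dump(P,open("pw.pkl","wb"));cv2.imwrite("pics/w_c2.png",im[:,:,::-1])
read_camera("scene");read_camera("side")
for c,z in (("wrist",.0545),("scene",.0545),("side",.0545)):
  for f in (tip_of,look_for):
    for d in f(c,"clip1_pin"): print(c,f.__name__,np.round(d["at"],1),round(d["confidence"],2),onplane(c,d["at"],z,P if c=="wrist" else None))
  for d in tip_of(c,"bar")[:1]: print(c,"bar",d["at"],onplane(c,d["at"],0,P if c=="wrist" else None))
u=proj(None,[.61,-.285,.06],P)[0].astype(int);print(u)
y0=max(u[1]-75,0);x0=max(u[0]-100,0);print(x0,y0)
cv2.imwrite("pics/clipcrop.png",cv2.resize(im[y0:y0+150,x0:x0+200,::-1],(800,600),interpolation=cv2.INTER_CUBIC))
```

```text
wrist call [365.3  87.1] 0.92 [ 0.6098 -0.3402  0.0545]
wrist call [367.5  84.8] 0.57 [ 0.6123 -0.3425  0.0545]
wrist bar [318.0, 83.7] [ 0.6144 -0.287   0.    ]
scene call [236.4 334.4] 0.72 [ 0.6013 -0.3312  0.0545]
scene call [234.9 331.5] 0.74 [ 0.5948 -0.3275  0.0545]
scene bar [259.0, 333.5] [ 0.622  -0.2891  0.    ]
side call [336.4 130.2] 0.66 [ 0.6056 -0.3575  0.0545]
side call [332.6 126.1] 0.69 [ 0.6203 -0.3821  0.0545]
[316  86]
216 11
```

View pics/clipcrop.png

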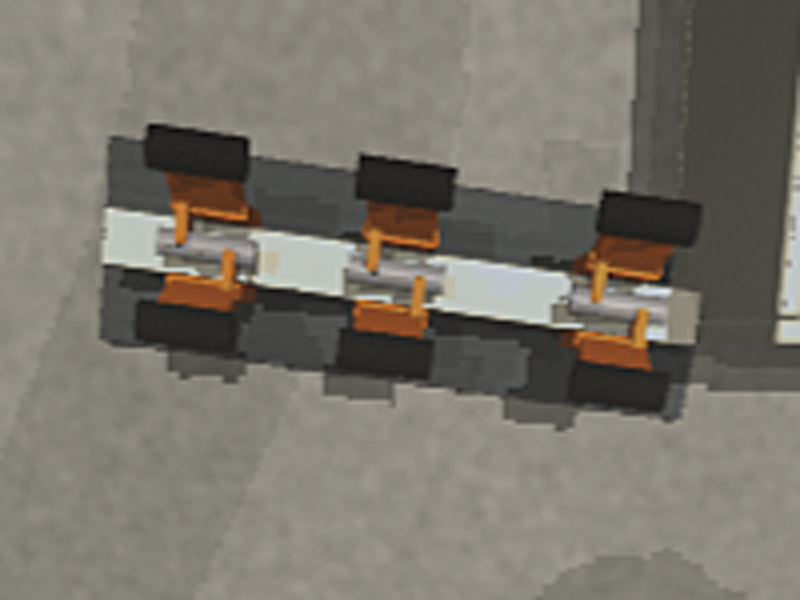

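Run:
```python
from h import *
P=pickle.load(open("pw.pkl","rb"))
f=lambda x,y,z: onplane(None,(x/4+216-.4,y/4+11-.4),z,P)
for pin,r1,r2 in [((207,250),(197,152),(187,325)),((395,275),(406,183),(386,352)),((618,302),(650,220),(619,387))]:
    a,b=f(*r1,.0785),f(*r2,.0785); d=a-b
    print("pin",f(*pin,.056),"rollmid",(a+b)/2,"len",np.linalg.norm(d),"yaw",np.arctan2(d[1],d[0]))
print("bar ends top",f(104,236,.05),f(698,317,.05))
for x in (640,690,780):
  for z in (0,.05,.1,.15): print(x,z,f(x,250,z))
print(camera_params("scene")["K"][0,0],[ (z,onplane("scene",(220,338),z)) for z in (0,.05,.1,.15,.2)],[ (z,onplane("side",(345,57),z),onplane("side",(336,137),z)) for z in (0,.05,.1,.15,.2)])
```

```text
pin [ 0.6238 -0.231   0.056 ] rollmid [ 0.6249 -0.2306  0.0785] len 0.04176889803589096 yaw -0.11331540495397978
pin [ 0.6176 -0.2829  0.056 ] rollmid [ 0.6182 -0.2834  0.0785] len 0.041438799851965705 yaw -0.12438248312830709
pin [ 0.6109 -0.3453  0.056 ] rollmid [ 0.6097 -0.346   0.0785] len 0.041721600974728365 yaw -0.13240497241162888
bar ends top [ 0.6276 -0.2014  0.05  ] [ 0.6071 -0.3693  0.05  ]
640 0 [ 0.6274 -0.3602  0.    ]
640 0.05 [ 0.6247 -0.3516  0.05  ]
640 0.1 [ 0.6221 -0.343   0.1   ]
640 0.15 [ 0.6194 -0.3343  0.15  ]
690 0 [ 0.6275 -0.3761  0.    ]
690 0.05 [ 0.6248 -0.3656  0.05  ]
690 0.1 [ 0.6221 -0.3551  0.1   ]
690 0.15 [ 0.6194 -0.3446  0.15  ]
780 0 [ 0.6277 -0.4048  0.    ]
780 0.05 [ 0.6249 -0.3909  0.05  ]
780 0.1 [ 0.6222 -0.377   0.1   ]
780 0.15 [ 0.6195 -0.3631  0.15  ]
378.4230156329244 [(0, array([ 0.5509, -0.3373,  0.    ])), (0.05, array([ 0.5738, -0.3517,  0.05  ])), (0.1, array([ 0.5966, -0.3662,  0.1   ])), (0.15, array([ 0.6194, -0.3806,  0.15  ])), (0.2, array([ 0.6422, -0.3951,  0.2   ]))] [(0, array([ 0.6323, -1.08  ,  0.    ]), array([ 0.6106, -0.4043,  0.    ])), (0.05, array([ 0.6241, -0.9603,  0.05  ]), array([ 0.6037, -0.3232,  0.05  ])), (0.1, array([ 0.616 , -0.8405,  0.1   ]), array([ 0.5968, -0.242 ,  0.1   ])), (0.15, array([ 0.6078, -0.7207,  0.15  ]), array([ 0.5898, -0.1609,  0.15  ])), (0.2, array([ 0.5996, -0.601 ,  0.2   ]), array([ 0.5829, -0.0797,  0.2   ]))]
```

```bash
cat > clip.py <<'E'
from seat import *
CL={1:(.6243,-.2308),2:(.6180,-.2832),3:(.6103,-.3450)}
def best_down(p,yaw):
    q=np.array(read_qpos()); c=[]
    for k in (-1,0,1):
        o=down(yaw+k*np.pi); j=inverse_kinematics(p,o)
        if j is not None: c.append((np.abs(np.array(j)-q).max(),k,o))
    return min(c,key=lambda t:t[0])[2]
def pick(i):
    p=np.array([*CL[i],.079]); up=p+[0,0,.10]; o=best_down(up,-.122)
    move_gripper(.085,60); move_ptp(up,o); movel(p,o,speed=.1); f0=np.array(read_ft_force())
    move_gripper(.037,60); print("gap",read_finger_gap(),"dF",np.array(read_ft_force())-f0)
    movel(p+[0,0,.02],o,speed=.04); print("dF lift",np.array(read_ft_force())-f0)
    movel(p+[0,0,.14],o,speed=.15); print("gap",read_finger_gap(),read_time_s())
def put(n,zmin=.096):
    P=NEST[n]+JR@np.array([-.001,0,0]); P[2]=.21; o=best_down(P,JA)
    move_ptp(P,o); print("gap",read_finger_gap()); P=P.copy(); P[2]=.135; movel(P,o,speed=.1); pause(.2)
    return P,o
def lower(P,o,zmin=.096):
    P=P.copy(); P[2]=.112; f0=np.array(read_ft_force()); movel(P,o,speed=.05); print("dF",np.array(read_ft_force())-f0)
    P,n,ok=step(P,o,np.array([0,0,-1.]),int(round((P[2]-zmin)/.001)),1,8,f0); print("down",P[2],ok,np.array(read_ft_force())-f0)
    move_gripper(.060); move_gripper(.080); movel(P+[0,0,.09],o,speed=.15); print("t",read_time_s())
E
python3 - <<'E'
from clip import *
pick(1); P,o=put("c"); print(P,o)
check(0,"k1")
E
```

```text
gap 0.036943742785362034 dF [-0.8354  0.1329 -1.094 ]
dF lift [-0.2229  1.0034 -1.7487]
gap 0.037470507694593216 57.4
gap 0.0371822581147857
[0.6698 0.2583 0.135 ] [0.0502 0.9987 0.     0.    ]
```

View pics/k1.png

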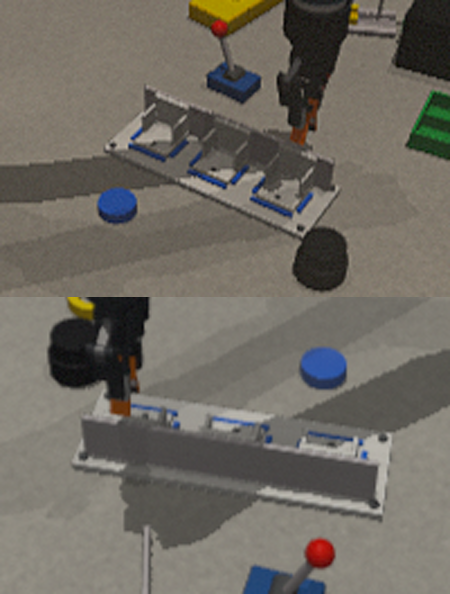

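Run:
```python
from h import *
for c in("scene","side"):
    u0=proj(c,[.57,.25,.03])[0].astype(int)
    print(c,[((proj(c,X)[0]-u0+[100,66])*2.25).round().tolist() for X in ([.6698,.2583,.135],[.6698,.2583,.106],[.6698,.2583,.075],[.6698,.2583,.064])])
    im=cv2.imread("pics/k1.png")[(0 if c=="scene" else 297):][:297]
    r=im[100:200,220:400] if c=="scene" else im[30:150,60:220]
    cv2.imwrite(f"pics/k1_{c}.png",cv2.resize(r,None,fx=2.4,fy=2.4,interpolation=cv2.INTER_CUBIC))
a,b=cv2.imread("pics/k1_scene.png"),cv2.imread("pics/k1_side.png");h=min(len(a),len(b))
cv2.imwrite("pics/k1z.png",np.hstack([a[:h],b[:h]])[:,:800])
```

```text
scene [[303.0, 107.0], [301.0, 125.0], [299.0, 143.0], [298.0, 150.0]]
side [[123.0, 73.0], [124.0, 94.0], [126.0, 117.0], [127.0, 124.0]]
```

View pics/k1z.png

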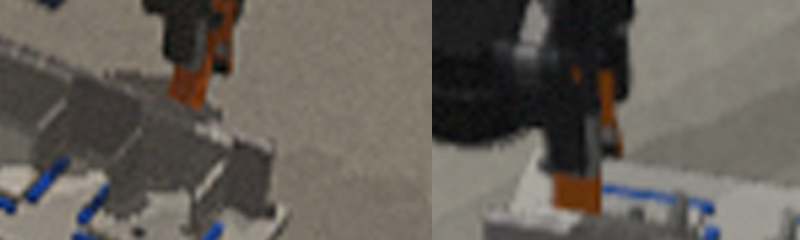

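Run:
```python
from clip import *
lower(np.array(read_eef_pos()),np.array(read_tcp_rot()))
check(0,"k2")
a=cv2.imread("pics/k2.png"); cv2.imwrite("pics/k2z.png",np.hstack([cv2.resize(a[80:230,200:400],(400,300)),cv2.resize(a[327:477,40:240],(400,300))]))
```

```text
dF [-1.7194  0.284   0.087 ]
down 0.09599999999999999 False [-0.6171  0.3612 -0.7437]
t 66.4333
```

View pics/k2z.png

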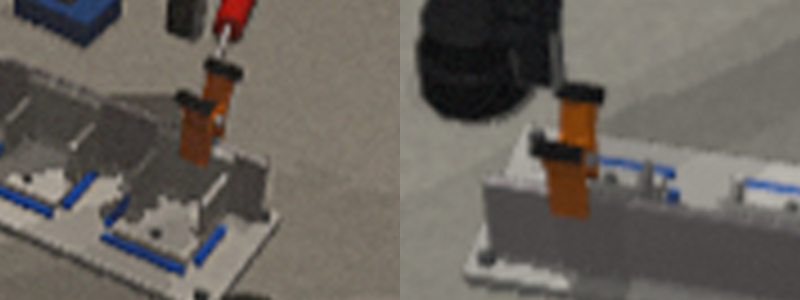

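Clip 1 straddles the flange and fence at mid-width of nest c. Now the other two, slightly lower.

Run:
```python
from clip import *
for i,n in ((2,"b"),(3,"a")):
    pick(i); P,o=put(n); lower(P,o,.092)
move_ptp(np.array([.5,.02,.33]),down(-np.pi/2)); pause(.2)
P=camera_params("wrist");im=read_camera("wrist");cv2.imwrite("pics/w_s4.png",im[:,:,::-1])
for d in tip_of("wrist","clip1_pin"): print(np.round(d["at"]),round(d["confidence"],2),onplane(None,d["at"],.072,P))
for d in tip_of("wrist","cure_tip")[:1]: print("tip",onplane(None,d["at"],.092,P),d["confidence"])
check(0,"k3"); a=cv2.imread("pics/k3.png")
cv2.imwrite("pics/k3c.png",np.hstack([a[:560],cv2.resize(im[:,:250,::-1],(350,560))]))
```

```text
gap 0.037027319217559716 dF [ 0.4329  0.0388 -0.5574]
dF lift [-0.7875  0.0201 -1.2757]
gap 0.037429850045418905 72.0
gap 0.037026180530954855
dF [ 0.2761 -0.3002  0.5011]
down 0.09199999999999998 False [-0.5388  0.2665  1.2392]
t 82.1417
gap 0.03716471180590445 dF [0.1697 0.4428 0.1064]
dF lift [ 0.4192 -0.7264 -0.3631]
gap 0.037180461168172745 87.8417
gap 0.03709496702750349
dF [ 0.8954  1.1183 -0.0334]
down 0.09199999999999998 False [ 0.5761  1.0522 -0.3502]
t 98.2583
[109. 187.] 0.95 [0.467  0.2899 0.072 ]
tip [0.572  0.2624 0.092 ] 0.54
```

View pics/k3c.png

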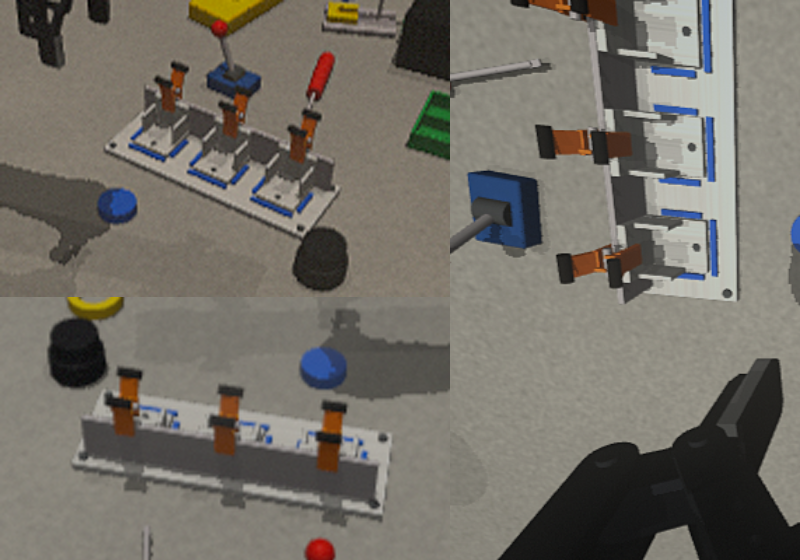

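Run:
```python
from h import *
off={c:proj(c,[.57,.25,.03])[0].astype(int)-[100,66] for c in("scene","side")}
g=lambda s,d: tri([(camera_params("scene"),np.array(s)/2.25+off["scene"]),(camera_params("side"),np.array(d)/2.25+off["side"])])
for n,so,do,si,di in [("a",(180,67),(329,140),(168,82),(334,111)),("b",(241,92),(222,124),(230,107),(230,94)),("c",(311,115),(119,103),(298,130),(129,76))]:
    o,i=g(so,do),g(si,di); m=(o+i)/2; print(n,o,i,"roller mid in nest frame mm",1000*JR.T@(m-NEST[n]))
S,D=camera_params("scene"),camera_params("side")
ts=[];
for c in("scene","side"):
    read_camera(c); ts.append(tip_of(c,"cure_tip")[:1]); print(ts[-1])
print(tri([(S,np.array((219,27))/2.25+off["scene"]),(D,np.array((320,550-297))/2.25+off["side"])]))
print("bare",[onplane("scene",np.array((234,84))/2.25+off["scene"],.02)])
```

```text
a [0.4704 0.2991 0.1067] [0.4684 0.2615 0.1063] roller mid in nest frame mm [ 0.8463  1.7959 96.4549]
b [0.5711 0.2873 0.1053] [0.5692 0.2489 0.107 ] roller mid in nest frame mm [-1.5401  0.2942 96.1161]
c [0.6733 0.2762 0.1114] [0.6699 0.2392 0.1123] roller mid in nest frame mm [ -1.4469  -1.8316 101.8482]
[{'at': [340.8, 117.5], 'confidence': 0.43}]
[{'at': [370.9, 322.4], 'confidence': 0.67}]
[0.4731 0.4233 0.1001]
bare [array([0.5122, 0.4049, 0.02  ])]
```

Run:
```python
from clip import *
d=np.array([np.cos(-.14),np.sin(-.14),0]); tip=np.array([.4735,.4228,.094])
A=tip-d*.055; up=A+[0,0,.16]
o=best_down(up,-.14); move_gripper(0.0,40); move_ptp(up,o); movel(A,o,speed=.12); pause(.2)
f0=np.array(read_ft_force()); fs=[]
for k in range(1,34):
    P=A+d*.004*k; movel(P,o,speed=.06); f=fdelta(f0,-d); fs.append(round(f,1))
    if f>8: break
print(k,fs,P,read_time_s())
movel(P-d*.02,o,speed=.1); movel(P-d*.02+[0,0,.15],o,speed=.2)
move_ptp(np.array([.42,.0,.35]),down(-np.pi/2)); pause(.3)
rows=[]
for c in("scene","side"):
    im=read_camera(c); t=tip_of(c,"cure_tip")[:1]; print(c,t)
    u=proj(c,[.54,.32,.05])[0].astype(int); u[1]=min(u[1],400-75); rows.append(cv2.resize(im[u[1]-75:u[1]+75,u[0]-100:u[0]+100],(400,300),interpolation=cv2.INTER_CUBIC))
cv2.imwrite("pics/L.png",np.hstack(rows)[:,:,::-1])
```

```text
26 [1.0, 0.9, 0.7, 0.8, 1.1, 0.6, 0.1, 0.7, 1.7, 0.6, 0.6, 0.7, 1.2, 0.3, 1.4, 0.7, 0.9, 1.7, 0.9, 0.6, 0.9, 1.3, 0.5, 0.5, 4.9, 9.9] [0.522 0.416 0.094] 111.3167
scene [{'at': [354.1, 125.2], 'confidence': 0.43}]
side [{'at': [337.1, 315.3], 'confidence': 0.56}]
```

View pics/L.png

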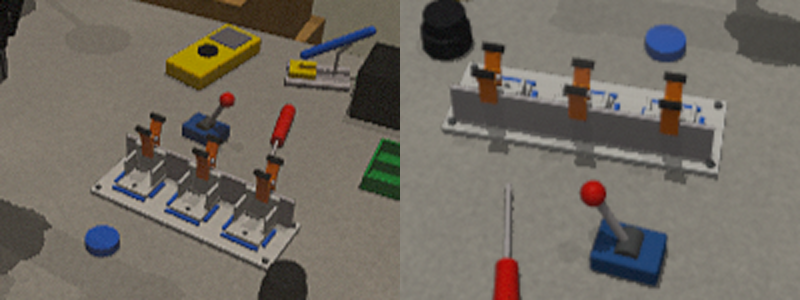

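Run:
```python
from h import *
o={}
for c in("scene","side"):
    u=proj(c,[.54,.32,.05])[0].astype(int); u[1]=min(u[1],325); o[c]=u-[100,75]
t=tri([(camera_params("scene"),np.array([227,100])/2+o["scene"]),(camera_params("side"),np.array([193,194])/2+o["side"])])
print(t,t[:2]-[.4735,.4228],np.array(read_ft_force()),read_time_s())
```

```text
[0.5411 0.4116 0.0924] [ 0.0676 -0.0112] [0.8161 0.4133 0.4345] 114.6833
```

Run:
```python
from clip import *
S,D=camera_params("scene"),camera_params("side")
a=tri([(S,(340.8,117.5)),(D,(370.9,322.4))]);b=tri([(S,(354.1,125.2)),(D,(337.1,315.3))]);print(a,b,b-a)
d=np.array([np.cos(-.14),np.sin(-.14),0]); A=np.array([.4735,.4228,.098])+d*.028; up=A+[0,0,.15]
o=best_down(up,-.14); move_ptp(up,o); movel(A,o,speed=.1); pause(.2)
f0=np.array(read_ft_force()); fs=[]
for k in range(1,26):
    P=A+d*.002*k; movel(P,o,speed=.05); f=fdelta(f0,-d); fs.append(round(f,1))
    if f>16: break
print(k,fs,P)
movel(P-d*.02,o,speed=.1); movel(P-d*.02+[0,0,.15],o,speed=.2)
move_ptp(np.array([.42,.0,.35]),down(-np.pi/2)); pause(.3)
px=[]
for c in("scene","side"): read_camera(c); px.append((camera_params(c),tip_of(c,"cure_tip")[0]["at"]))
b=tri(px); print(b,b-a,read_time_s())
```

```text
[0.4743 0.4311 0.1083] [0.5362 0.4158 0.1035] [ 0.0619 -0.0153 -0.0049]
13 [0.5, 0.3, 1.3, 1.9, 2.1, 1.2, 0.9, 2.7, 6.5, 8.5, 11.3, 13.3, 16.1] [0.527  0.4153 0.098 ]
[0.5406 0.4156 0.1083] [ 0.0663 -0.0155 -0.    ] 124.7583
```

Run:
```python
from h import *
read_camera("scene")
for n in ["driver","tape","jar","tin","lens","spool"]:
    for d in tip_of("scene",n)[:1]: print(n,np.round(d["at"]),onplane("scene",d["at"],0))
sign_off(); print(read_time_s())
```

```text
driver [377. 154.] [0.624  0.4363 0.    ]
tape [364. 259.] [0.7518 0.0074 0.    ]
jar [354. 293.] [ 0.7687 -0.0975  0.    ]
tin [292. 201.] [ 0.4798  0.1057 -0.    ]
lens [382. 228.] [0.7563 0.1268 0.    ]
spool [324. 324.] [ 0.7404 -0.203   0.    ]
the job is handed in; nothing more can be done
the job is handed in; nothing more can be done
```

I seated all three brackets, closed a clip over each flange and the fence, threw the lever to its stop and handed the job in at about 125 s. I got no verdict on hand-in.

- **Brackets:** two were turned from lying on their flange. One was knocked about 35 mm aside mid-run; I found it again in the pictures before gripping it. The pictures show all three in their nests against the fence. Brackets a and c stopped firmly on the last push toward the fence. Bracket b (middle nest) never reached the 5 N stop in that push, but its fence and floor contacts were felt earlier.
- **Clips:** their positions measure within 2 mm of mid-flange. Their pins read about 17 to 23 mm above the flange edge, inside the 28 mm limit. The clip in nest c sits highest, so it has the least margin. I did not measure how hard the clips press.
- **Lever:** I pushed it twice, the second time up to 16 N against what felt like a hard stop. The images disagree slightly: the ball moved about 68 mm against 76 nominal. That alone would mean about 0.89 rad, above the 0.85 limit. The ball is at the same height before and after, which fits the full 1.0 rad.
- **Other things:** the detector put them within about 15 mm of where they started, which is about its own error, and the robot touched none of them that I could see.

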